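# Lower the window blind at its spring-back switch

## Task

The sun is in the barista's eyes: run the window blind down a little. On the switch box with the broad flat paddle, push the paddle well over towards the end marked with the round disc (not towards the bar), hold it over for at least a second, then let it spring back upright. Leave the extractor-fan switch with the ball-tipped stick alone.

Things in the scene. Friction and masses are not known exactly. Their poses are not given: they have to be found in the camera images.
- blind_box: blind switch, fixed white box 88 x 154 (y) x 40 mm high, yaw within +-115 deg. Origin: centre of underside, z up. From the middle of its top rises a flat steel paddle: 32 mm wide (x), 7 thick (y), its lowest 20 mm a 12 wide stem; pivot 40 mm, top 105 mm above the table. Flat black marks on the box top, 3 mm high: round disc 22 mm across, 56 mm out at the +y end; bar 40 x 7, 56 mm out at the -y end.
- blind_lever (a joint): lean of the flat paddle, rad: 0 upright at rest, + leaning to the disc end (+y of its box), - to the bar end; stops at +-0.6. A spring (0.35 N m/rad, 3 to 5 N where pushed) recentres it within 0.5 s when let go, without overshoot. Contact closed (blind runs down) from +0.26 (15 deg) on.
- fan_box: extractor-fan switch, not to be operated: the same white box with the same marks and axes, origin at the centre of its underside, but its lever is a thin round steel stick (8 mm) with a 22 mm ball at the tip; top 105 mm above the table. The two boxes change places, one left and one right of the middle.
- fan_lever (a joint): lean of the ball-tipped stick, rad: 0 upright at rest, + leaning to the disc end (+y of its box), - to the bar end; stops at +-0.6. A spring (0.35 N m/rad, 3 to 5 N where pushed) recentres it within 0.5 s when let go, without overshoot.
Not all that is in view belongs to the job. Leave any turquoise look-alike of the blind_box alone.

How it is judged:
By the outcome, as a careful person would: the job done as asked, in the order asked, and still so for the second after the job is handed in, with the robot touching nothing.
It also fails if it takes over 32 s, if anything falls off the work surface, if the arm or the gripper's body presses on something with over 40 N, if the wrist force passes 120 N, or if a joint passes its speed limit or range.

## Robot

A 6-joint arm with a two-finger parallel gripper is mounted at the origin on the work surface. World frame = base frame: x ahead of the robot, y to its left, z up, the work surface at z = 0. Lengths are in mm, angles in rad, forces in N, time in s.
With the tool pointing down it reaches from about 300 to 750 mm from the base axis. Payload 8.5 kg.
Tool frame: the origin (TCP) lies midway between the tips of the shut fingers; the grasp point (between the pads) lies 19 mm behind it; z points along the fingers, y is the line along which they close (so a half turn about z gives the same grasp; the last joint's range is limited). The gripper opens to 85 mm and grips with 20 to 120 N. Pads are 22 mm wide; open, the fingers measure 114 mm over their backs; the gripper's body (76 mm by 85 mm) begins 54 mm behind the grasp point. The pads swing forward as they close: fully open they stand 13 mm farther back than shut.
Start: joints at [0.983, 0.381, 1.297, -0, 1.464, -0.215], TCP at [200.314, 512.206, 231.322] pointing down, gripper open.
Joint ranges: [-3.11, 3.11], [-0.89, 2.33], [0.22, 2.48], [-1.42, 4.56], [0.17, 2.85], [-2.88, 2.88]. Speed limits (rad/s): [2.39, 2.39, 3.14, 3.14, 3.14, 3.14].

## Interface

Orientations are given as a unit quaternion [x, y, z, w].
In Python, from station import read_state, read_camera, camera_info, finish_job, search_frame gives the robot as it stands. The module is installed in compiled form; this text tells all that it offers.
- The arm moves only by the tool send_rows, never from a script. Its argument "increments" is text: rows parted by semicolons, each of 7 numbers parted by spaces: the turn, a rotation vector about the tool's x, y, z in rad, then the shift along the tool's x, y, z in mm, then the closure, from 0 (fully open) to 1 (shut). In form: rx ry rz dx dy dz fingers; .... A call has exactly 8 rows; each row is the pose to reach, as a shift and turn from the pose commanded when the call began, along the tool's axes at that moment; what a row does not reach only later rows make up. A row lasts 1/8 s, in which the tool goes at most 62.5 mm and 10.7 degrees, less where a joint would pass 70% of its speed; a pose out of reach is approached as far as the arm can. A call with a gripper value outside its range is refused whole. The fingers move at their own pace and stop on an object; "grip_force" is the grip in N (left out, the last holds). Time passes only in rows, so rows that repeat a pose let the fingers close, or fill a call up. It gives the time, the measured TCP pose, the force, the opening and the grip force at its end, in the units of the state.
- read_state(): the state, without advancing time (a new reading comes with each control period).
- read_camera(name): name is "scene" or "side" or "wrist"; returns (picture, depth): 420x560x3 uint8, red, green, blue; 420x560 float32, mm along the optical axis (not along the pixel's ray), 0 where there is no reading.
- camera_info(name): a dict with "fx", "fy", "cx", "cy" (pixels), "k1" (the pictures are not rectified: a ray, as slopes to the right and down, at radius r is drawn at 1 + k1 r^2 times it, then the intrinsics apply), "R" (3x3) and "t" (3): a world point X has camera coordinates R X + t. Camera axes: x right, y down, z forward; pixel columns grow to the right and rows downward; lengths in mm; the calibration is good to about 2 mm. A picture is of the moment at which its call begins: read the wrist's pose just before it. camera_info takes no time and is no camera call; for the wrist camera it gives the pose at the moment of the call.
- finish_job(): hands the job in; it is judged then, once.
Trained networks look in the newest picture that a camera, given by its name, has taken for a name from the list of things; names that differ only in an ending like _2 or _b are one class to them, and where a whole thing is asked for, a point or a joint stands for the part that bears it (a point fixed in the world has none). Each returns a list of dicts, best first, with "confidence" (0 to 1); they miss things now and then, are a little off and sometimes report something else, mostly with a low value. They report only what shows in the picture. A call takes as long as a camera call. They do not tell look-alikes from the thing itself.
- search_frame(camera, name): "position" ([column, row] in pixels, amid what is visible of it).
The state is a dict: "t": time; "q": joint angles; "joint_vel": joint speeds; "tau": joint torques, N m; "eef_pos": TCP position; "tcp_rot": TCP orientation; "contact_force": force on the tool from outside, world axes, zero at the start; "ft_torque": the same for the moment, N m; "gripper_width": finger opening in mm; "grasp_force": force on a finger pad.
Only numpy, scipy, OpenCV 4.12 (cv2) and the standard library are available. Lean on these libraries where they do the work, as an engineer would, in place of code of your own. Each camera call takes 0.05 s, during which the arm holds its last target. There are 200 camera calls.

## Working session

There is one attempt and no reset: what is moved stays moved. The work goes in short steps, Python scripts to look and compute and a tool call to move; the robot and the scene stay as the last step left them, time stands still between calls to the robot, and variables do not carry over. Pictures are saved under pics/ and viewed, at most 10 in all, crops included, and the job is handed in when it is done.

Besides the shell and the picture viewer there is one more tool, called after "Call:" by a JSON object that holds its "api" and its "payload", one argument or row to a line. send_rows: Moves the arm, as the interface text tells. Its arguments: {"type":"object","properties":{"increments":{"type":"string"},"grip_force":{"type":"number"}},"required":["increments"]}

```bash
mkdir -p pics; cat > h.py <<'E'
import numpy as np, cv2
from station import *
def pt(cam,D,u,v,d=None):
    i=camera_info(cam); K=np.array([[i['fx'],0,i['cx']],[0,i['fy'],i['cy']],[0,0,1.]])
    u=np.atleast_1d(u).astype(float); v=np.atleast_1d(v).astype(float)
    n=cv2.undistortPoints(np.stack([u,v],1)[:,None],K,np.array([i['k1'],0,0,0.]))[:,0]
    z=D[v.astype(int),u.astype(int)] if d is None else d
    P=np.c_[n*np.c_[z],z]
    return (P-np.array(i['t']))@np.array(i['R'])
E
python3 - <<'E'
from h import *
ims=[]
for c in ('scene','side'):
    I,D=read_camera(c); np.save(c+'.npy',D); cv2.imwrite(f'pics/{c}0.png',I[:,:,::-1])
    for n in ('blind_box','fan_box','blind_lever'):
        for r in search_frame(c,n)[:3]:
            p=r['position']; print(c,n,np.round(p),round(r['confidence'],2),pt(c,D,*p).round())
print(read_state())
E
```

```text
scene blind_box [264. 168.] 0.91 [[257. 238.  40.]]
scene blind_box [179. 281.] 0.75 [[ 374. -209.   42.]]
scene blind_box [340. 210.] 0.61 [[509. 162.  39.]]
scene fan_box [291. 314.] 0.63 [[ 576. -170.   40.]]
scene blind_lever [261. 151.] 0.73 [[244. 244.  84.]]
scene blind_lever [332. 135.] 0.71 [[347. 461.  81.]]
scene blind_lever [171. 254.] 0.7 [[ 359. -204.   92.]]
side blind_box [185. 226.] 0.96 [[226. 240.  45.]]
side blind_box [274. 195.] 0.74 [[469. 182.  39.]]
side blind_box [172. 175.] 0.69 [[325. 430.  42.]]
side fan_box [398. 251.] 0.96 [[ 532. -167.   44.]]
side blind_lever [170. 156.] 0.64 [[332. 438.  98.]]
side blind_lever [273. 176.] 0.62 [[481. 200.  83.]]
side blind_lever [359. 287.] 0.61 [[ 352. -193.   84.]]
{'t': 0.4, 'q': array([ 9.82696287e-01,  3.80697848e-01,  1.29751091e+00,  1.74568320e-05,
        1.46359535e+00, -2.15299901e-01]), 'joint_vel': array([-0.00014357, -0.00118998,  0.00020275,  0.0002133 ,  0.00026216,
       -0.00025757]), 'tau': array([-1.16436564e-03, -4.47911453e+01, -2.31234366e+01, -1.05763936e-04,
        1.32350535e-03,  6.02033239e-06]), 'eef_pos': array([200.29352675, 512.18011217, 231.23237425]), 'tcp_rot': array([ 1.85323449e-01,  9.82677571e-01, -9.39164010e-05, -4.93243103e-05]), 'contact_force': array([ 0.56836506, -0.21274765,  1.15276878]), 'ft_torque': array([-0.05138033,  0.07220132, -0.01647567]), 'grasp_force': 0.0, 'gripper_width': 85.55386367758842}
```

View pics/scene0.png

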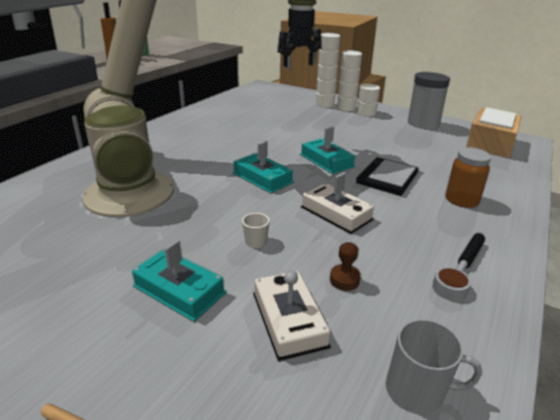

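View pics/side0.png

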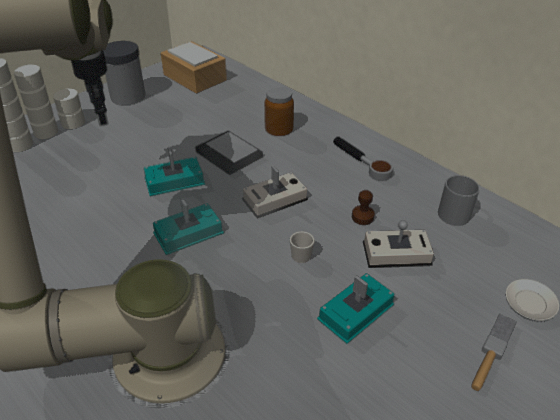

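The scene picture shows five boxes. Three are turquoise with paddles at scene (264,168), (328,153) and (179,281), so they are look-alikes. The white box with the ball stick at (290,312) is the fan. The white box with the flat paddle at (338,205), side (275,193), is the blind box. I'll confirm this in an enlarged crop and fit its pose.

```bash
python3 - <<'E'
from h import *
out=[]
for c,(x,y,w,h) in (('scene',(290,160,100,80)),('side',(230,150,100,80))):
    I=cv2.imread(f'pics/{c}0.png'); D=np.load(c+'.npy')
    out.append(cv2.resize(I[y:y+h,x:x+w],(400,320),interpolation=cv2.INTER_CUBIC))
    v,u=np.mgrid[y:y+h,x:x+w]; u=u.ravel();v=v.ravel(); P=pt(c,D,u,v)
    px=I[v,u].astype(int); g=px.max(1)
    near=np.hypot(P[:,0]-490,P[:,1]-170)<130
    top=near&(P[:,2]>34)&(P[:,2]<47)
    r=cv2.minAreaRect(P[top,:2].astype(np.float32)); print(c,'top',r,top.sum())
    pad=near&(P[:,2]>65); print('paddle',pad.sum(),P[pad].mean(0).round(1),P[pad,2].max(), cv2.minAreaRect(P[pad,:2].astype(np.float32)))
    dk=top&(g<60)
    for p,q in zip(P[dk],np.c_[u,v][dk]): print(q,p.round(),end=' ')
    print()
cv2.imwrite('pics/crop.png',np.hstack(out))
E
```

```text
scene top ((488.2535400390625, 198.27548217773438), (86.64387512207031, 151.3891143798828), 75.75006103515625) 1250
paddle 180 [488.8 195.7  87.4] 107.1277124618551 ((488.6937561035156, 198.37673950195312), (33.267372131347656, 8.039173126220703), 74.10653686523438)
[323 187] [435. 229.  43.] [324 187] [438. 227.  45.] [321 188] [434. 220.  44.] [322 188] [435. 223.  43.] [323 188] [437. 225.  42.] [324 188] [440. 224.  44.] [319 189] [431. 214.  43.] [320 189] [435. 212.  45.] [321 189] [436. 215.  44.] [322 189] [437. 218.  43.] [317 190] [430. 206.  43.] [318 190] [430. 211.  41.] [319 190] [433. 210.  43.] [320 190] [436. 211.  43.] [315 191] [428. 200.  43.] [316 191] [431. 199.  44.] [317 191] [431. 205.  42.] [318 191] [433. 206.  42.] [315 192] [430. 195.  43.] [316 192] [432. 197.  43.] [333 194] [469. 212.  42.] [332 195] [468. 209.  41.] [333 195] [471. 207.  42.] [342 198] [496. 205.  43.] [345 198] [502. 209.  43.] [340 199] [493. 200.  42.] [341 199] [495. 202.  42.] [342 199] [497. 202.  42.] [344 199] [500. 207.  41.] [345 199] [503. 207.  42.] [346 199] [505. 208.  4
[... 4457 characters left out ...]
253 191] [435. 227.  44.] [254 191] [438. 226.  43.] [268 191] [465. 202.  43.] [277 191] [480. 184.  44.] [278 191] [483. 183.  43.] [279 191] [483. 179.  46.] [280 191] [485. 178.  46.] [253 192] [431. 223.  45.] [254 192] [432. 220.  47.] [255 192] [438. 223.  42.] [274 192] [472. 187.  44.] [275 192] [472. 183.  46.] [277 192] [477. 181.  44.] [254 193] [430. 217.  46.] [255 193] [434. 218.  44.] [256 193] [437. 217.  42.] [255 194] [429. 212.  47.] [256 194] [433. 213.  44.] [256 195] [429. 209.  45.] [257 195] [432. 208.  44.] [257 196] [430. 206.  43.] [258 196] [430. 202.  45.] [257 197] [425. 201.  45.] [258 197] [427. 199.  46.] [258 198] [426. 198.  43.] [259 198] [427. 195.  45.]
```

View pics/crop.png

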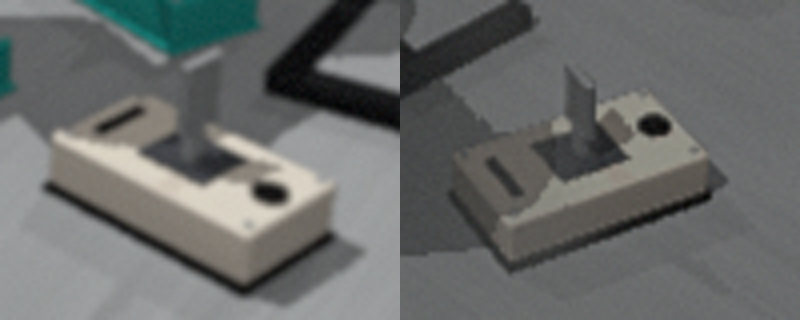

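The crop confirms it: white box, flat paddle, disc at world (541,183) and bar at (433,213). That puts the centre near (487,198) and the push direction at (0.966,-0.26). I'll go to the bar side of the paddle first, staying high.

Call:
{"api": "send_rows", "payload": {
  "increments": "0 0 -0.02 -42 -24 0 0.5; 0 0 -0.04 -84 -48 0 1; 0 0 -0.06 -126 -72 0 1; 0 0 -0.08 -168 -97 0 1; 0 0 -0.1 -211 -121 0 1; 0 0 -0.11 -253 -145 0 1; 0 0 -0.11 -295 -169 0 1; 0 0 -0.11 -337 -193 0 1"
}}

```text
t: 1.4
eef_pos: [444.7, 208.4, 231.4]
tcp_rot: [0.131, 0.991, 0.0, 0.0]
contact_force: [0.4, -0.1, 0.0]
gripper_width: 0.0
grasp_force: 0.0
```

Call:
{"api": "send_rows", "payload": {
  "increments": "0 0 0 0 0 0 1; 0 0 0 0 0 20 1; 0 0 0 0 0 45 1; 0 0 0 0 0 70 1; 0 0 0 0 0 95 1; 0 0 0 0 0 120 1; 0 0 0 0 0 146 1; 0 0 0 0 0 146 1"
}}

```text
t: 2.4
eef_pos: [442.6, 210.2, 84.3]
tcp_rot: [0.131, 0.991, -0.001, -0.002]
contact_force: [0.1, 1.0, -0.8]
gripper_width: -0.2
grasp_force: 0.0
```

```bash
cat > s.py <<'E'
from h import *
import sys
from scipy.spatial.transform import Rotation as R
s=read_state(); M=R.from_quat(s['tcp_rot']).as_matrix()
d=np.array([.966,-.26]); e=s['eef_pos']
print(s['t'],e.round(1),'boxy',(e[:2]-[487,198])@d,'lat',(e[:2]-[487,198])@[.26,.966],'d in tool',(M.T@[*d,0]).round(3),'F',s['contact_force'].round(1),s['gripper_width'])
out=[]
for c,(x,y,w,h) in (('scene',(290,140,100,100)),('side',(230,120,100,100))):
    I,D=read_camera(c); out.append(cv2.resize(I[y:y+h,x:x+w],(400,400),interpolation=cv2.INTER_CUBIC))
cv2.imwrite(sys.argv[1],np.hstack(out)[:,:,::-1])
E
python3 s.py pics/a.png
```

```text
2.4 [442.6 210.2  84.3] boxy -46.07121558722222 lat 0.22582278004544706 d in tool [-1.    -0.001 -0.003] F [ 0.1  1.  -0.8] -0.21996317999051826
```

View pics/a.png

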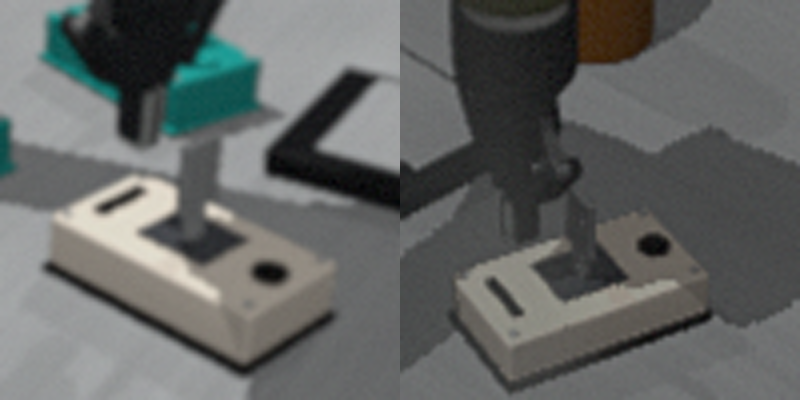

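The fingers stand on the bar side and the paddle is upright and untouched. Now I'll push along tool -x.

Call:
{"api": "send_rows", "payload": {
  "increments": "0 0 0 -8 0 0 1; 0 0 0 -16 0 0 1; 0 0 0 -24 0 0 1; 0 0 0 -31 0 0 1; 0 0 0 -37 0 0 1; 0 0 0 -43 0 0 1; 0 0 0 -49 0 0 1; 0 0 0 -53 0 0 1"
}}

```text
t: 3.5
eef_pos: [494.9, 195.9, 85.1]
tcp_rot: [0.131, 0.991, -0.0, -0.001]
contact_force: [-3.6, 1.3, -0.2]
gripper_width: -0.0
grasp_force: 1.6
```

```bash
python3 s.py pics/b.png
```

```text
3.5 [494.9 195.9  85.1] boxy 8.189351484015809 lat -0.012558792292573012 d in tool [-1.    -0.    -0.001] F [-3.6  1.3 -0.2] -0.04058746767775569
```

View pics/b.png

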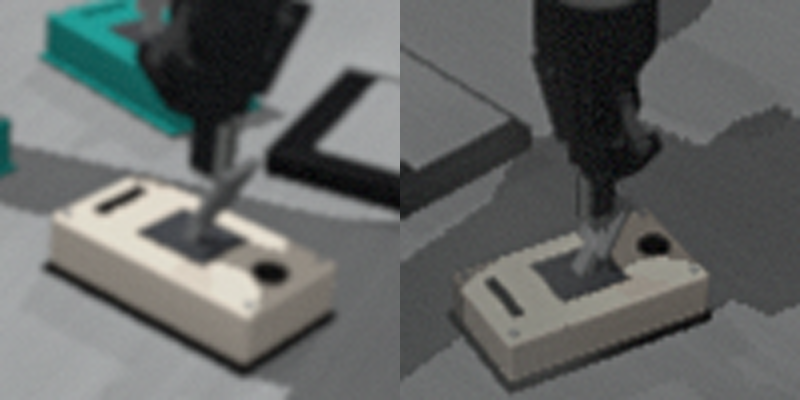

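The paddle leans well over towards the disc. The 3.8 N reading implies about 0.48 rad, clear of the stop. I'll hold it for 2 s, then back off.

Call:
{"api": "send_rows", "payload": {
  "increments": "0 0 0 0 0 0 1; 0 0 0 0 0 0 1; 0 0 0 0 0 0 1; 0 0 0 0 0 0 1; 0 0 0 0 0 0 1; 0 0 0 0 0 0 1; 0 0 0 0 0 0 1; 0 0 0 0 0 0 1"
}}

```text
t: 4.6
eef_pos: [495.0, 195.9, 85.3]
tcp_rot: [0.131, 0.991, -0.0, -0.0]
contact_force: [-2.3, -0.4, 0.1]
gripper_width: -0.1
grasp_force: 1.5
```

Call:
{"api": "send_rows", "payload": {
  "increments": "0 0 0 0 0 0 1; 0 0 0 0 0 0 1; 0 0 0 0 0 0 1; 0 0 0 0 0 0 1; 0 0 0 0 0 0 1; 0 0 0 0 0 0 1; 0 0 0 0 0 0 1; 0 0 0 0 0 0 1"
}}

```text
t: 5.6
eef_pos: [495.0, 195.9, 85.3]
tcp_rot: [0.131, 0.991, -0.0, -0.0]
contact_force: [-3.0, -0.2, -1.6]
gripper_width: 0.0
grasp_force: 1.4
```

Call:
{"api": "send_rows", "payload": {
  "increments": "0 0 0 6 0 0 1; 0 0 0 13 0 0 1; 0 0 0 21 0 0 1; 0 0 0 30 0 0 1; 0 0 0 40 0 0 1; 0 0 0 50 0 0 1; 0 0 0 53 0 -20 1; 0 0 0 53 0 -45 1"
}}

```text
t: 6.6
eef_pos: [443.0, 209.9, 130.6]
tcp_rot: [0.131, 0.991, -0.0, -0.001]
contact_force: [0.0, -0.4, -0.6]
gripper_width: -0.5
grasp_force: 0.0
```

Call:
{"api": "send_rows", "payload": {
  "increments": "0 0 0 0 0 -15 1; 0 0 0 0 0 -30 1; 0 0 0 0 0 -45 1; 0 0 0 0 0 -60 1; 0 0 0 0 0 -75 1; 0 0 0 0 0 -80 1; 0 0 0 0 0 -80 1; 0 0 0 0 0 -80 1"
}}

```text
t: 7.6
eef_pos: [443.6, 209.7, 209.7]
tcp_rot: [0.131, 0.991, -0.0, -0.001]
contact_force: [-0.1, -0.1, 0.0]
gripper_width: -0.1
grasp_force: 0.0
```

```bash
python3 s.py pics/c.png
```

```text
7.6 [443.6 209.7 209.7] boxy -45.001138224909845 lat -0.013755176622773261 d in tool [-1.    -0.    -0.001] F [-0.1 -0.1  0. ] -0.13976911705954223
```

View pics/c.png

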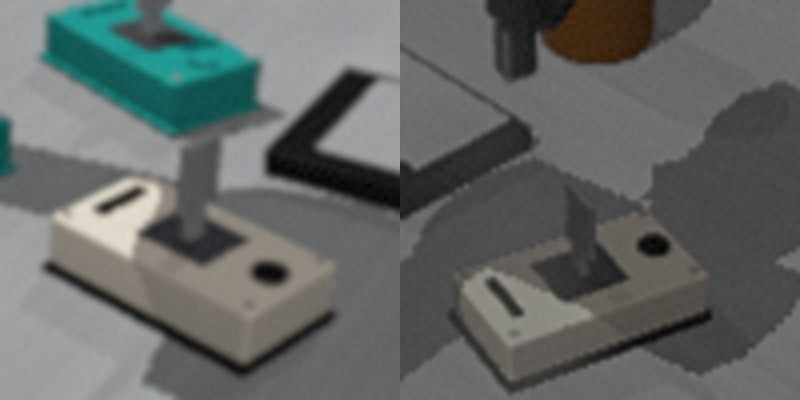

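The paddle is upright again and the gripper is clear of everything.

```bash
python3 -c "from station import *; print(finish_job())"
```

```text
the job is handed in; nothing more can be done
None
```

I pushed the blind switch's flat paddle well over to the disc end (about 0.45 rad), held it there for about 2 s and let it spring back upright; I didn't touch the fan switch or the turquoise look-alikes, and the job is handed in.

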